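Set out the card-stamping row

TASK

Get the desk ready for stamping cards: put the red ink pad midway between the card tray and the wooden pen block, in line with them and with its long side along the row, stand the stamp flat on its felt lengthwise, and stand the little dark ink bottle upright close behind the pad, on the side away from you and level with the pad's middle. Draw the red marker straight up out of the flimsy white pen stand, so that the stand neither tips nor gets carried along, and stand it in the hole of the wooden block. Leave the blue pad where it is.

Things in the scene. Friction and masses are not known exactly. Their poses are not given: they have to be found in the camera images.
- red_pad: Red ink pad, loose, 140 g: open black rectangular case 56 mm wide (own x) by 90 mm long (own y) by 20 mm high with red felt inside. Rim walls 3 mm thick; the inside measures 50 x 84 mm and the felt lies 15 mm above the underside, 5 mm below the rim. Origin: centre of the underside; z up. Same turned by half a turn. Easiest gripped from above across its 56 mm width.
- blue_pad: Blue ink pad, loose, not to be moved: the same case as the red one, with blue felt. Origin: centre of the underside, own y along its 90 mm length. Also in the scene: a pile of folders 60 mm high, fixed, whose near edge runs at x 0.55 to 0.60 m, from y = 0.07 to -0.31 m.
- stamp: Wooden rubber stamp, loose, 90 g, standing upright: rectangular foot 32 mm (own x) by 50 mm (own y), 20 mm high, above it a neck 18 mm thick to 34 mm and a round knob 26 mm across from 34 to 66 mm above the underside. Origin: centre of the underside; z up along the handle. Grip it by the knob. Either way round counts the same.
- ink_bottle: Ink refill bottle, loose, 60 g, standing upright: small dark bottle 28 mm across; the firm body is 52 mm high, above it a slim dropper cap to 92 mm that is not to be gripped. It stands in the front part of the desk, within the robot's reach (a similar bottle far at the back of the desk is scenery). Origin: centre of the underside, z up.
- marker: Red marker, loose, 20 g, 148 mm long and about 13 mm thick, standing upright in the white pen stand at the start. Origin: at the middle of its length, but on its skin: the centre line lies 6.5 mm from the origin along own z, parallel to own y; own y runs along the marker and points up at the start. In the stand its foot is 8 mm and its top 156 mm above the desk.
- pen_stand: Light free-standing white plastic pen stand, loose, 60 g: round foot plate 56 mm across and 5 mm thick with an upright tube, outside 27 mm, bore 22 mm, rim 62 mm above the desk, bore floor 8 mm above the desk. Origin: centre of the underside, z up along the tube.
- pen_block: Dark wooden pen block with a brass ring, fixed: 68 x 68 x 38 mm, a single round hole in the middle of the top, 24 mm wide and 32 mm deep (its floor is 6 mm above the desk). Origin: centre of the underside, z up.
- card_tray: Open grey card tray with white cards, fixed: 68 mm deep (own x) by 96 mm long (own y) by 32 mm high. Origin: centre of the underside; own x points away from the robot (within about 5 degrees), own y along the row. The pen block stands to its left or its right, 235 to 245 mm from centre to centre along own y.
Mind the look-alikes: they are no part of the job. Of the things that look like the pen_stand, the larger one is meant.

How it is judged:
By the outcome, as a careful person would: the job done as asked, in the order asked, and still so for the second after the job is handed in, with the robot touching nothing.
It also fails if it takes over 128 s, if anything falls off the work surface, if the arm or the gripper's body presses on something with over 40 N, if the wrist force passes 120 N, or if a joint passes its speed limit or range.

ROBOT

A 6-joint arm with a two-finger parallel gripper is mounted at the origin on a cart in front of the work surface, level with it; the furniture and walls round the work are solid. World frame = base frame: x ahead of the robot, y to its left, z up, the work surface at z = 0. Lengths are in mm, angles in rad, forces in N, time in s.
With the tool pointing down it reaches from about 275 to 750 mm from the base axis. Payload 10.2 kg.
Tool frame: the origin (TCP) lies at the very end of the fingers, on their centre line; the grasp point (between the pads) lies 19 mm behind it; z points along the fingers, y is the line along which they close (so a half turn about z gives the same grasp; the last joint's range is limited). The gripper opens to 85 mm and grips with 20 to 120 N. Pads are 22 mm wide; open, the fingers measure 114 mm over their backs; the gripper's body (76 mm by 85 mm) begins 54 mm behind the grasp point. The pads swing forward as they close: fully open they stand 13 mm farther back than shut.
Start: joints at [-1.357, 0.313, 1.498, -0, 1.331, -0.223], TCP at [222.086, -475.72, 231.294] pointing down, gripper open.
Joint ranges: [-2.94, 2.94], [-0.97, 2.17], [0.19, 2.56], [-1.23, 4.37], [0.02, 3.11], [-2.88, 2.88]. Speed limits (rad/s): [2.39, 2.39, 3.01, 3.14, 3.14, 3.14].

INTERFACE

Orientations are given as a unit quaternion [w, x, y, z].
In Python, from rig import * gives the robot as it stands. The module is installed in compiled form; this text tells all that it offers.
- The arm moves only by the shell command python3 -m crank 'ROWS' [FORCE]. ROWS is JSON, a list that holds one entry, the list of rows, each a list of 7 numbers: the shift along the tool's x, y, z in units of 25 mm (1.0 is 25 mm), then the turn, a rotation vector about the tool's x, y, z in units of 8 degrees (1.0 is 8 degrees), then the finger opening in mm, from 0 to 85.4. A call has exactly 8 rows; each row shifts and turns the commanded pose from where the row before left it, along the tool's axes as they then stand; what a row does not reach is not made up. A row lasts 1/10 s, in which the tool goes at most 50 mm and 8.59 degrees, less where a joint would pass 70% of its speed; a pose out of reach is approached as far as the arm can. A call is refused whole if a number of a shift passes 1 or a number of a turn 1, either way. A call with a gripper value outside its range is refused whole. The fingers move at their own pace and stop on an object; FORCE is the grip in N (left out, the last holds). Time passes only in rows, so rows that do not move let the fingers close, or fill a call up. It gives the time, the measured TCP pose, the force, the opening and the grip force at its end, in the units of the state.
- sense(): the state, without advancing time (a new reading comes with each control period).
- capture(name): name is "side" or "top"; returns the picture (400x640x3 uint8, blue, green, red); there is no depth.
- camera_model(name): a dict with "fx", "fy", "cx", "cy" (pixels), "k1" (the pictures are not rectified: a ray, as slopes to the right and down, at radius r is drawn at 1 + k1 r^2 times it, then the intrinsics apply), "world_from_camera" (4x4, takes a point from camera to world coordinates). Camera axes: x right, y up, looking along -z (the intrinsics and any distortion apply to the point x, -y, -z); pixel columns grow to the right and rows downward; lengths in mm; the calibration is good to about 2 mm. A picture is of the moment at which its call begins. camera_model takes no time and is no camera call.
- finish_job(): hands the job in; it is judged then, once.
The state is a dict: "time_s": time; "joints": joint angles; "dq": joint speeds; "tau": joint torques, N m; "eef_pos": TCP position; "ee_rot": TCP orientation; "force": force on the tool from outside, world axes, zero at the start; "wrist_torque": the same for the moment, N m; "grip_width": opening from 0.0 (shut) to 1.0 (fully open); "grip_force": force on a finger pad.
Only numpy, scipy, OpenCV 4.12 (cv2) and the standard library are available. Lean on these libraries where they do the work, as an engineer would, in place of code of your own. Each camera call takes 0.05 s, during which the arm holds its last target. There are 200 camera calls.

## Working session

There is one attempt and no reset: what is moved stays moved. The work goes in short steps, Python scripts to look and compute and a shell command to move; the robot and the scene stay as the last step left them, time stands still between calls to the robot, and variables do not carry over. Pictures are saved under pics/ and viewed, at most 18 in all, crops included, and the job is handed in when it is done.

```bash
mkdir -p pics; python3 - <<'E'
from rig import *
import cv2
for n in("top","side"):
    cv2.imwrite(f"pics/{n}0.png",capture(n)); print(n,camera_model(n))
print(sense())
E
```

```text
top {'fx': 490.2084756575596, 'fy': 490.2084756575596, 'cx': 316.3287949743256, 'cy': 200.40130551204186, 'k1': 0.002007732686680481, 'world_from_camera': array([[ 1.68061036e-02,  9.97627737e-01, -6.67566648e-02,
         4.45307826e+02],
       [-9.99857315e-01,  1.66547795e-02, -2.82272341e-03,
        -1.63672810e+02],
       [-1.70420964e-03,  6.67945786e-02,  9.97765293e-01,
         1.57840801e+03],
       [ 0.00000000e+00,  0.00000000e+00,  0.00000000e+00,
         1.00000000e+00]])}
side {'fx': 366.1464824240055, 'fy': 366.1464824240055, 'cx': 316.50337369591404, 'cy': 191.80885024609213, 'k1': -0.009898405267311602, 'world_from_camera': array([[ 9.46941116e-01,  1.82159680e-01, -2.64802519e-01,
         2.33555347e+02],
       [-3.21209373e-01,  5.07460486e-01, -7.99567629e-01,
        -1.00779498e+03],
       [-1.12721682e-02,  8.42200514e-01,  5.39046595e-01,
         6.68384991e+02],
       [ 0.00000000e+00,  0.00000000e+00,  0.00000000e+00,
         1.00000000e+00]])}
{'time_s': 0.1, 'joints': array([-1.35739140e+00,  3.13409460e-01,  1.49835871e+00,  9.32320688e-06,
        1.33100716e+00, -2.23398817e-01]), 'dq': array([-0.00093779, -0.00079294, -0.00261723, -0.00077805,  0.00163086,
       -0.00034639]), 'tau': array([ 3.15202342e-03, -4.12901223e+01, -2.60139084e+01, -2.14094939e-04,
        3.03735134e-03,  2.25275308e-06]), 'eef_pos': array([ 222.04066396, -475.48055429,  230.78532073]), 'ee_rot': array([-5.91309168e-04,  9.76245032e-01,  2.16668615e-01,  7.48239079e-06]), 'force': array([ 0.39918829,  0.22988137, -0.67360103]), 'wrist_torque': array([ 0.0068024 ,  0.02436694, -0.03532115]), 'grip_force': 0.0, 'grip_width': 1.0044460756301123}
```

View pics/top0.png

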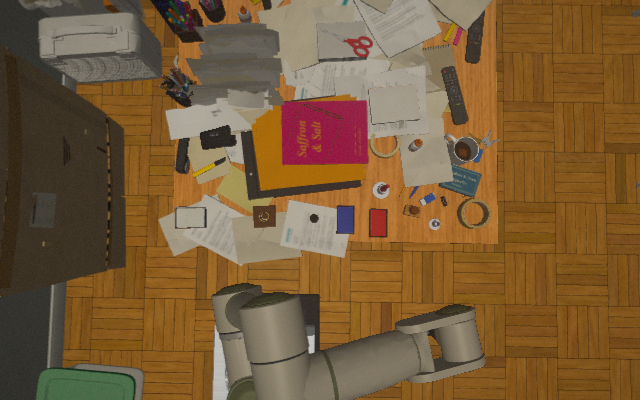

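View pics/side0.png

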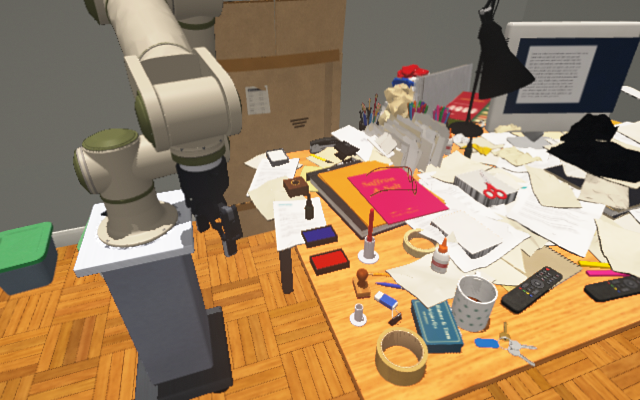

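```bash
cat > h.py <<'E'
from rig import *
import cv2, numpy as np
def ray(n,u,v):
    c=camera_model(n); p=np.array([(u-c['cx'])/c['fx'],(v-c['cy'])/c['fy']]); q=p.copy()
    for _ in range(5): q=p/(1+c['k1']*(q@q))
    T=c['world_from_camera']; d=T[:3,:3]@np.array([q[0],-q[1],-1]); return T[:3,3],d
def at(n,u,v,z):
    o,d=ray(n,u,v); return o+d*(z-o[2])/d[2]
def two(a,b):
    (o1,d1),(o2,d2)=ray("top",*a),ray("side",*b)
    s=np.linalg.lstsq(np.c_[d1,-d2],o2-o1,rcond=None)[0]
    P,Q=o1+s[0]*d1,o2+s[1]*d2; return (P+Q)/2,np.linalg.norm(P-Q)
def project(n,X):
    c=camera_model(n); T=c['world_from_camera']; p=T[:3,:3].T@(np.array(X)-T[:3,3]); q=np.array([p[0],-p[1]])/-p[2]
    q=q*(1+c['k1']*(q@q)); return q*[c['fx'],c['fy']]+[c['cx'],c['cy']]
def rect(m,n,z):
    cs,_=cv2.findContours(m.astype(np.uint8),cv2.RETR_EXTERNAL,cv2.CHAIN_APPROX_NONE)
    c=max(cs,key=cv2.contourArea); W=np.array([at(n,*p[0],z)[:2] for p in c],np.float32)
    return cv2.minAreaRect(W), cv2.contourArea(c)
E
python3 - <<'E'
import cv2
t=cv2.imread("pics/top0.png");s=cv2.imread("pics/side0.png")
cv2.imwrite("pics/t1.png",cv2.resize(t[175:240,165:445],None,fx=2.85,fy=2.85,interpolation=2))
import numpy as np
cv2.imwrite("pics/s1.png",cv2.resize(s[140:335,245:435],None,fx=3,fy=3,interpolation=2))
E
```

```text
(no output)
```

View pics/t1.png

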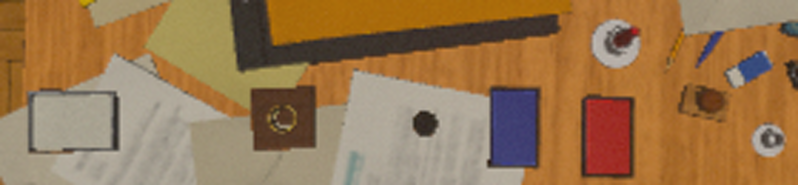

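View pics/s1.png

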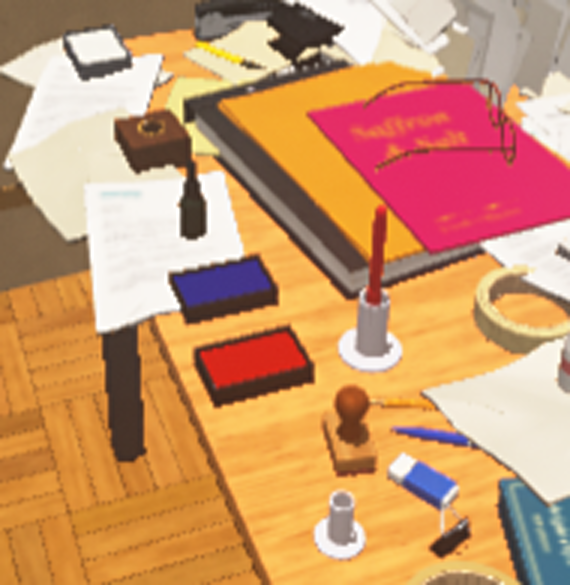

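The top view shows, left to right, the tray (191,217), block (264,216), bottle (314,218), blue pad (345,219), red pad (378,222), pen stand with marker (381,189), stamp (413,210) and small decoy stand (435,224). The side view confirms this, with the marker top at about (372,209). Next I measure each with masks.

```bash
python3 - <<'E'
from h import *
t=cv2.imread("pics/top0.png");s=cv2.imread("pics/side0.png")
def box(img,u0,u1,v0,v1,f):
    m=np.zeros(img.shape[:2],bool); b,g,r=[img[v0:v1,u0:u1,i].astype(int) for i in range(3)]
    m[v0:v1,u0:u1]=f(b,g,r); return m
def cen(m): v,u=np.nonzero(m); return (u.mean(),v.mean()),len(u)
np.set_printoptions(precision=1,suppress=True)
R=lambda b,g,r:(r>110)&(g<60)&(b<70); B=lambda b,g,r:(b>90)&(r<90)
for nm,f,a in(("red",R,(365,395,200,245)),("blue",B,(333,358,200,240))):
    m=box(t,*a,f); print(nm,rect(m,"top",15),at("top",*cen(m)[0],15))
    a2=(300,360,235,275) if nm=="red" else (295,345,220,250)
    m=box(s,*a2,f); print('  side',rect(m,"side",15),at("side",*cen(m)[0],15))
dk=lambda b,g,r:(r+g+b<150)
m=box(t,304,326,207,229,dk);print("bottle",cen(m),at("top",*cen(m)[0],52),at("top",*cen(m)[0],70))
m=box(s,303,316,200,222,dk);print("bottle side",cen(m),at("side",*cen(m)[0],26))
br=lambda b,g,r:(r<135)&(g<95)&(r>g)
m=box(t,248,282,200,232,br);
print("block",rect(m,"top",38),at("top",*cen(m)[0],38))
m=box(t,400,424,198,220,br);print("stamp",cen(m),rect(m,"top",20),at("top",*cen(m)[0],40))
for (u0,u1,v0,v1),nm in(((172,210,202,232),'tray'),((250,278,203,230),'block'),((400,424,200,220),'stamp'),((370,392,178,202),'stand')):
    print(nm); np.save("/tmp/x",0)
    c=cv2.resize(t[v0:v1,u0:u1],None,fx=12,fy=12,interpolation=0); cv2.imwrite(f"/tmp/{nm}.png",c)
ims=[cv2.copyMakeBorder(cv2.imread(f"/tmp/{n}.png"),0,360-cv2.imread(f"/tmp/{n}.png").shape[0],0,8,0) for n in('tray','stamp')]
ims[0]=ims[0]; cv2.imwrite("pics/z1.png",np.hstack(ims))
# stand: white disc
wh=lambda b,g,r:(b>130)
m=box(t,370,393,178,202,wh); print("stand",cen(m),cv2.boundingRect(m.astype(np.uint8)), rect(m,"top",5))
m=box(t,370,393,178,202,R); print("marker top",cen(m),at("top",*cen(m)[0],150))
ms=box(s,364,380,205,245,R); v,u=np.nonzero(ms); print("marker side", np.polyfit(v,u,1), v.min(),v.max(), u[v==v.min()])
mt=np.nonzero(m); print(sorted(zip(mt[1],mt[0]))) 
E
```

```text
red (((482.7025146484375, -356.92962646484375), (79.92268371582031, 44.66659927368164), 0.5350959300994873), 350.0) [ 482.6 -356.9   15. ]
  side (((481.1978454589844, -353.2631530761719), (47.31205749511719, 83.61649322509766), 89.93225860595703), 378.0) [ 480.7 -354.    15. ]
blue (((490.4931945800781, -251.6958465576172), (79.79485321044922, 44.69950866699219), 0.7933945655822754), 350.0) [ 490.4 -251.7   15. ]
  side (((490.0937194824219, -247.52197265625), (44.76519775390625, 81.42501831054688), 89.47223663330078), 260.5) [ 489.3 -248.    15. ]
bottle ((np.float64(313.4782608695652), np.float64(217.7391304347826)), 46) [ 493.2 -151.4   52. ] [ 492.6 -151.5   70. ]
bottle side ((np.float64(309.1), np.float64(210.1)), 30) [ 495.2 -144.4   26. ]
block (((496.4908142089844, 4.264678955078125), (68.99427795410156, 69.26102447509766), 1.4580999612808228), 450.5) [496.7   3.8  38. ]
stamp ((np.float64(412.25), np.float64(209.6048387096774)), 124) (((525.6739501953125, -468.79534912109375), (28.659244537353516, 34.98123550415039), 0.16102810204029083), 74.0) [ 524.3 -461.    40. ]
tray
block
stamp
stand
stand ((np.float64(379.719696969697), np.float64(190.63636363636363)), 132) (373, 182, 16, 17) (((587.6494140625, -365.3038330078125), (51.79289245605469, 48.30673599243164), 0.5211849212646484), 93.5)
marker top ((np.float64(387.2), np.float64(185.4)), 5) [ 588.3 -366.2  150. ]
marker side [ -0.1 390.7] 208 240 [374]
[(np.int64(386), np.int64(185)), (np.int64(387), np.int64(185)), (np.int64(387), np.int64(186)), (np.int64(388), np.int64(185)), (np.int64(388), np.int64(186))]
```

View pics/z1.png

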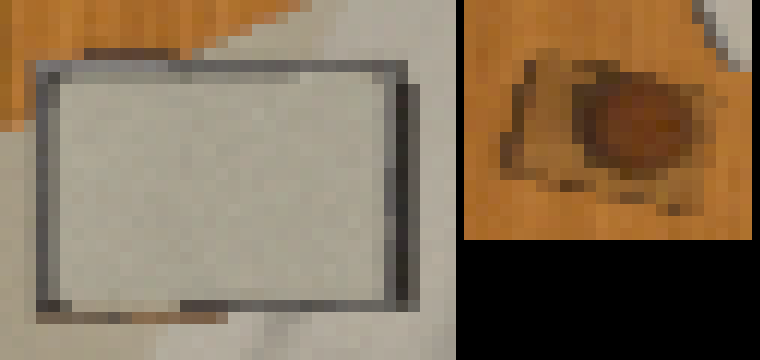

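```bash
cat > go.py <<'E'
# how far from here: python3 go.py x y z yawdeg -> yaw turns first, then shift in the turned tool frame (units)
import sys; from h import *; from scipy.spatial.transform import Rotation as Ro
np.set_printoptions(precision=2,suppress=True)
x,y,z,w=map(float,sys.argv[1:5]); s=sense(); q=s['ee_rot']; R=Ro.from_quat([q[1],q[2],q[3],q[0]])
T=Ro.from_euler('z',w,degrees=True)*Ro.from_quat([1,0,0,0])
print('turn',np.degrees((R.inv()*T).as_rotvec())/8,'shift after',T.inv().apply(np.array([x,y,z])-s['eef_pos'])/25)
print('tcp',s['eef_pos'],'t',s['time_s'],'F',s['force'],'w',s['grip_width']*85.4,'gf',s['grip_force'],'j',s['joints'])
E
python3 - <<'E'
from h import *
np.set_printoptions(precision=1,suppress=True)
print("tray",at("top",189.5,217,32)," block ring top",at("top",263.6,215.9,38),'side',at("side",295.3,181.9,38))
for U,V in((93,30),(128,56),(79,60)): print('tray side px',at("side",245+U/3-.3,140+V/3-.3,32))
for P in((66,60),(41,178),(226,210),(251,95)): print('stampfoot',at("top",400+P[0]/12-.5,200+P[1]/12-.5,20 if P[0]!=41 else 20))
print('knob top',at("top",400+170/12-.5,200+125/12-.5,55),'knob side',at("side",245+351/3-.3,140+404/3-.3,50))
t=cv2.imread("pics/top0.png")
print('stand top foot',at("top",165+616/2.85-.3,175+43/2.85-.3,5),'side foot',at("side",245+371/3-.3,140+350/3-.3,5))
print('marker top',two((165+633/2.85-.3,175+32/2.85-.3),(245+380/3-.3,140+207/3-.3)),'marker at rim side',at("side",245+374/3-.3,140+300/3-.3,62))
print(project("top",[588,-365,150]),project("top",[588,-365,62]),project("side",[588,-365,154]))
E
python3 go.py 482 -356 120 0
```

```text
tray [489.6 240.   32. ]  block ring top [496.8   5.6  38. ] side [496.3   9.3  38. ]
tray side px [493.7 282.2  32. ]
tray side px [517.9 194.7  32. ]
tray side px [457.4 205.2  32. ]
stampfoot [ 541.2 -441.7   20. ]
stampfoot [ 509.8 -435.2   20. ]
stampfoot [ 502.1 -484.2   20. ]
stampfoot [ 532.7 -490.8   20. ]
knob top [ 522.6 -462.5   55. ] knob side [ 522.  -461.4   50. ]
stand top foot [ 588.3 -366.4    5. ] side foot [ 586.7 -368.2    5. ]
marker top (array([ 586. , -364.1,  155.9]), np.float64(0.4274646603547969)) marker at rim side [ 585.5 -368.    62. ]
[386.8 185.5] [382.8 188.3] [372.3 209.4]
turn [-0.01 -0.    3.13] shift after [10.4  -4.78  4.43]
tcp [ 222.04 -475.48  230.79] t 0.1 F [ 0.4   0.23 -0.67] w 85.7796948588116 gf 0.0 j [-1.36  0.31  1.5   0.    1.33 -0.22]
```

```bash
python3 -m crank '[[[0,0,0,0,0,0.77,85],[0,0,0,0,0,0.77,85],[0,0,0,0,0,0.77,85],[0,0,0,0,0,0.77,85],[1,-0.5,0,0,0,0,85],[1,-0.5,0,0,0,0,85],[1,-0.5,0,0,0,0,85],[1,-0.5,0,0,0,0,85]]]' 40
python3 -m crank '[[[0.8,-0.35,0,0,0,0,85],[0.8,-0.35,0,0,0,0,85],[0.8,-0.35,0,0,0,0,85],[0.8,-0.35,0,0,0,0,85],[0.8,-0.35,0,0,0,0,85],[0.8,-0.35,0,0,0,0,85],[0.8,-0.35,0,0,0,0,85],[0.8,-0.35,0,0,0,0,85]]]'
python3 -m crank '[[[0,0,1,0,0,0,85],[0,0,1,0,0,0,85],[0,0,1,0,0,0,85],[0,0,1,0,0,0,85],[0,0,0,0,0,0,85],[0,0,0,0,0,0,85],[0,0,0,0,0,0,85],[0,0,0,0,0,0,85]]]'
python3 go.py 482.2 -355.8 5 0.4
```

```text
time_s: 0.9
eef_pos: [322.6, -424.3, 231.0]
ee_rot: [-0.0, 1.0, 0.003, -0.0]
force: [0.0, -0.2, -0.4]
grip_width: 0.997
grip_force: 0.0
time_s: 1.7
eef_pos: [482.0, -353.4, 230.9]
ee_rot: [-0.0, 1.0, 0.003, -0.0]
force: [0.4, 0.2, 0.1]
grip_width: 1.0
grip_force: 0.0
time_s: 2.5
eef_pos: [481.7, -354.4, 132.6]
ee_rot: [0.001, 1.0, 0.003, 0.001]
force: [0.5, 0.5, -0.2]
grip_width: 0.991
grip_force: 0.0
turn [ 0.01 -0.01 -0.  ] shift after [0.02 0.06 5.11]
tcp [ 481.65 -354.37  132.65] t 2.5 F [ 0.49  0.49 -0.23] w 84.5991150065078 gf 0.0 j [-0.83  0.56  1.4  -0.    1.18  0.73]
```

```bash
python3 -m crank '[[[0,0.05,1,0,0,0,85],[0,0,1,0,0,0,85],[0,0,1,0,0,0,85],[0,0,0.8,0,0,0,85],[0,0,0.6,0,0,0,85],[0,0,0.4,0,0,0,85],[0,0,0.25,0,0,0,85],[0,0,0,0,0,0,85]]]' 40
python3 -m crank '[[[0,0,0,0,0,0,45],[0,0,0,0,0,0,45],[0,0,0,0,0,0,45],[0,0,0,0,0,0,45],[0,0,0,0,0,0,45],[0,0,0,0,0,0,45],[0,0,0,0,0,0,45],[0,0,0,0,0,0,45]]]'
python3 go.py 482.2 -355.8 130 0.4
```

```text
time_s: 3.3
eef_pos: [481.3, -355.2, 4.9]
ee_rot: [-0.0, 1.0, 0.003, -0.0]
force: [0.8, -0.9, 0.9]
grip_width: 0.996
grip_force: 0.0
time_s: 4.1
eef_pos: [481.7, -355.6, 6.2]
ee_rot: [0.001, 1.0, 0.003, 0.001]
force: [-0.9, 0.8, 5.6]
grip_width: 0.642
grip_force: 43.2
turn [ 0.01 -0.01 -0.  ] shift after [ 0.02  0.01 -4.95]
tcp [ 481.72 -355.61    6.16] t 4.1 F [-0.91  0.78  5.65] w 54.82423953472749 gf 43.16071629524231 j [-0.83  0.73  1.48  0.    0.93  0.73]
```

```bash
python3 -m crank '[[[0,0,-0.3,0,0,0,45],[0,0,-0.6,0,0,0,45],[0,0,-0.9,0,0,0,45],[0,0,-1,0,0,0,45],[0,0,-1,0,0,0,45],[0,0,-0.9,0,0,0,45],[0,0,-0.3,0,0,0,45],[0,-0.4,0,0,0,0,45]]]'
python3 -m crank '[[[0,-0.8,0,0,0,0,45],[0,-1,0,0,0,0,45],[0,-1,0,0,0,0,45],[0,-1,0,0,0,0,45],[0,-1,0,0,0,0,45],[0,-1,0,0,0,0,45],[0,-1,0,0,0,0,45],[0,-1,0,0,0,0,45]]]'
python3 -m crank '[[[0,-1,0,0,0,0,45],[0,-1,0,0,0,0,45],[0,-1,0,0,0,0,45],[0,-1,0,0,0,0,45],[0,-1,0,0,0,0,45],[0,-1,0,0,0,0,45],[0,-1,0,0,0,0,45],[0,-1,0,0,0,0,45]]]'
python3 -m crank '[[[0,-1,0,0,0,0,45],[0,-1,0,0,0,0,45],[0,-0.8,0,0,0,0,45],[0,-0.2,0,0,0,-0.6,45],[0,0,0,0,0,-0.95,45],[0,0,0,0,0,-0.95,45],[0,0,0,0,0,-0.95,45],[0,0,0,0,0,-0.95,45]]]'
python3 -m crank '[[[0,0,0,0,0,-0.95,45],[0,0,0,0,0,-0.95,45],[0,0,0,0,0,-0.95,45],[0,0,0,0,0,-0.95,45],[0,0,0,0,0,-0.95,45],[0,0,0,0,0,-0.95,45],[0,0,0,0,0,-0.95,45],[0,0,0,0,0,-0.2,45]]]'
python3 go.py 493.2 122.4 7 91.7; python3 -c "
from h import *
t=capture('top');s=capture('side');cv2.imwrite('pics/t2.png',t);cv2.imwrite('pics/v2.png',np.vstack([cv2.resize(t[180:250,160:300],None,fx=4,fy=4),cv2.resize(s[130:205,245:385],None,fx=4,fy=4)]))"
```

```text
time_s: 4.9
eef_pos: [481.3, -345.9, 131.2]
ee_rot: [0.001, 1.0, 0.003, 0.001]
force: [-0.9, 0.2, -2.0]
grip_width: 0.643
grip_force: 42.7
time_s: 5.7
eef_pos: [478.9, -148.2, 128.8]
ee_rot: [-0.001, 1.0, 0.003, -0.001]
force: [-0.1, 0.6, -1.8]
grip_width: 0.643
grip_force: 42.7
time_s: 6.5
eef_pos: [477.3, 51.4, 128.9]
ee_rot: [-0.0, 1.0, 0.003, -0.001]
force: [0.4, -0.4, -2.0]
grip_width: 0.641
grip_force: 42.7
time_s: 7.3
eef_pos: [476.8, 125.2, 128.9]
ee_rot: [-0.0, 0.951, 0.308, -0.001]
force: [-0.6, 0.9, -1.8]
grip_width: 0.64
grip_force: 42.7
time_s: 8.1
eef_pos: [476.9, 125.1, 129.0]
ee_rot: [-0.001, 0.704, 0.71, -0.001]
force: [-0.6, 0.3, -1.7]
grip_width: 0.644
grip_force: 42.7
turn [-0.02 -0.   -0.15] shift after [-0.13  0.65  4.88]
tcp [476.94 125.12 129.  ] t 8.1 F [-0.55  0.28 -1.7 ] w 54.9701809467133 gf 42.73622274398804 j [0.02 0.35 1.73 0.   1.06 0.01]
```

View pics/v2.png

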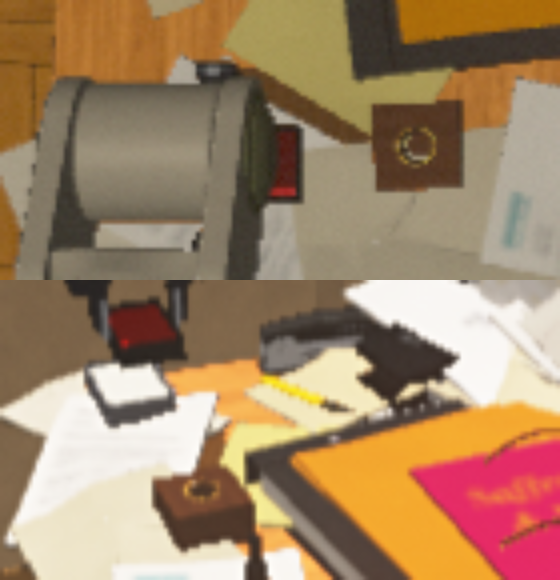

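```bash
python3 -m crank '[[[0,0,0,0,0,-0.15,45],[-0.13,0.65,0,0,0,0,45],[0,0,0,0,0,0,45],[0,0,1,0,0,0,45],[0,0,1,0,0,0,45],[0,0,0.6,0,0,0,45],[0,0,0,0,0,0,45],[0,0,0,0,0,0,45]]]'
python3 go.py 493.2 122.4 6 91.7
```

```text
time_s: 9.0
eef_pos: [494.3, 122.1, 65.5]
ee_rot: [0.0, 0.697, 0.717, 0.0]
force: [-0.1, 0.9, -1.1]
grip_width: 0.641
grip_force: 42.9
turn [ 0.   -0.   -0.02] shift after [ 0.01 -0.04  2.38]
tcp [494.3  122.06  65.49] t 9.0 F [-0.14  0.87 -1.08] w 54.74678001838805 gf 42.85682201385498 j [ 0.01  0.48  1.74  0.    0.92 -0.02]
```

```bash
python3 -m crank '[[[0,-0.04,0.8,0,0,0,45],[0,0,0.7,0,0,0,45],[0,0,0.5,0,0,0,45],[0,0,0.3,0,0,0,45],[0,0,0.08,0,0,0,45],[0,0,0,0,0,0,45],[0,0,0,0,0,0,45],[0,0,0,0,0,0,45]]]'
python3 -m crank '[[[0,0,0,0,0,0,70],[0,0,0,0,0,0,75],[0,0,0,0,0,0,75],[0,0,0,0,0,0,75],[0,0,0,0,0,0,75],[0,0,-0.3,0,0,0,75],[0,0,-0.7,0,0,0,75],[0,0,-1,0,0,0,75]]]'
python3 -m crank '[[[0,0,-1,0,0,0,75],[0,0,-1,0,0,0,75],[0,0,-1,0,0,0,60],[0,0,0,0,0,0.95,60],[0,0,0,0,0,0.95,60],[0,0,0,0,0,0.95,60],[0,0,0,0,0,0.95,60],[0,0,0,0,0,0.95,60]]]'
python3 go.py 523 -462 110 -11
```

```text
time_s: 9.8
eef_pos: [493.8, 122.0, 6.1]
ee_rot: [0.0, 0.697, 0.717, 0.0]
force: [-0.6, -0.3, 2.7]
grip_width: 0.643
grip_force: 43.3
time_s: 10.6
eef_pos: [492.8, 121.9, 55.9]
ee_rot: [-0.001, 0.697, 0.717, -0.001]
force: [0.5, -0.4, 0.4]
grip_width: 0.879
grip_force: 0.0
time_s: 11.4
eef_pos: [493.3, 122.0, 131.1]
ee_rot: [0.0, 0.894, 0.448, 0.0]
force: [-0.2, -0.2, -0.4]
grip_width: 0.702
grip_force: 0.0
turn [ 0.   -0.    8.03] shift after [ 5.62 22.7   0.84]
tcp [493.33 121.97 131.1 ] t 11.4 F [-0.16 -0.17 -0.44] w 59.956855486001544 gf 0.0 j [0.01 0.38 1.68 0.   1.08 0.65]
```

```bash
python3 -m crank '[[[0,0,0,0,0,1,60],[0,0,0,0,0,1,60],[0,0,0,0,0,1,60],[0,0,0,0,0,1,60],[0,0,0,0,0,1,60],[0,0,0,0,0,1,60],[0,0,0,0,0,1,60],[0,0,0,0,0,1,60]]]'
python3 -m crank '[[[0.23,0.94,-0.1,0,0,0,60],[0.23,0.94,-0.1,0,0,0,60],[0.23,0.94,-0.1,0,0,0,60],[0.23,0.94,-0.1,0,0,0,60],[0.23,0.94,-0.1,0,0,0,60],[0.23,0.94,0,0,0,0,60],[0.23,0.94,0,0,0,0,60],[0.23,0.94,0,0,0,0,60]]]'
python3 -m crank '[[[0.23,0.94,0,0,0,0,60],[0.23,0.94,0,0,0,0,60],[0.23,0.94,0,0,0,0,60],[0.23,0.94,0,0,0,0,60],[0.23,0.94,0,0,0,0,60],[0.23,0.94,0,0,0,0,60],[0.23,0.94,0,0,0,0,60],[0.23,0.94,0,0,0,0,60]]]'
python3 -m crank '[[[0.23,0.94,0,0,0,0,60],[0.23,0.94,0,0,0,0,60],[0.23,0.94,0,0,0,0,60],[0.23,0.94,0,0,0,0,60],[0.23,0.94,0,0,0,0,60],[0.23,0.94,0,0,0,0,60],[0.23,0.94,0,0,0,0,60],[0,0,0,0,0,0,60]]]'
python3 go.py 523 -462 110 -11;python3 - <<'E'
from h import *
t=capture('top');cv2.imwrite('pics/t3.png',t)
m=np.zeros(t.shape[:2],bool); w=t[200:238,208:245].astype(int); m[200:238,208:245]=(w[...,2]>110)&(w[...,1]<60)&(w[...,0]<70)
print(rect(m,"top",15)); v,u=np.nonzero(m);print(at("top",u.mean(),v.mean(),15))
# row neighbours: white cards of tray; block
cv2.imwrite('pics/v3.png',cv2.resize(t[195:240,165:290],None,fx=6,fy=6,interpolation=0))
E
```

```text
time_s: 12.2
eef_pos: [493.4, 122.0, 131.1]
ee_rot: [-0.0, 0.996, -0.094, 0.0]
force: [0.4, -0.9, -0.6]
grip_width: 0.7
grip_force: 0.0
time_s: 13.0
eef_pos: [504.6, -72.2, 143.7]
ee_rot: [0.0, 0.996, -0.091, 0.0]
force: [-0.1, 0.4, 0.5]
grip_width: 0.701
grip_force: 0.0
time_s: 13.8
eef_pos: [515.8, -265.5, 143.6]
ee_rot: [0.0, 0.996, -0.091, 0.0]
force: [0.6, 0.4, -0.1]
grip_width: 0.704
grip_force: 0.0
time_s: 14.6
eef_pos: [525.0, -435.9, 143.0]
ee_rot: [0.0, 0.996, -0.092, 0.0]
force: [-0.3, -0.6, 0.2]
grip_width: 0.698
grip_force: 0.0
turn [ 0.   -0.    0.06] shift after [0.12 1.04 1.32]
tcp [ 525.04 -435.9   142.99] t 14.6 F [-0.32 -0.63  0.22] w 59.639757583382405 gf 0.0 j [-0.86  0.73  1.07 -0.    1.34  0.89]
(((495.38336181640625, 120.12004089355469), (44.67110061645508, 80.31261444091797), 0.9589278697967529), 350.0)
[495.36208677 120.08074957  15.        ]
```

View pics/v3.png

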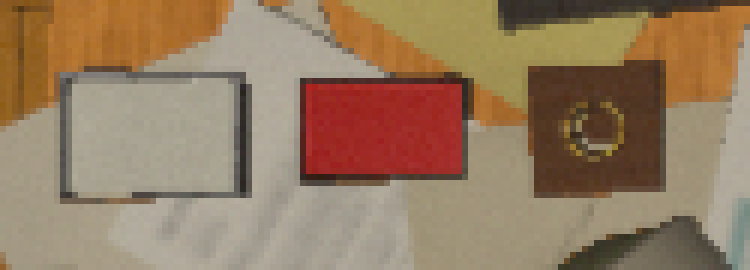

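The pad sits in the gap, about 2–3 mm from the exact middle, and is aligned with the row. That is good enough, so next is the stamp.

```bash
python3 go.py 520.7 -461.5 27 -10.5
python3 -m crank '[[[0.02,1.04,0,0,0,0,60],[0,0,1,0,0,0,60],[0,0,1,0,0,0,60],[0,0,1,0,0,0,60],[0,0,0,0,0,0,60],[0,0,0,0,0,0,60],[0,0,0,0,0,0,60],[0,0,0,0,0,0,60]]]' || python3 -m crank '[[[0.02,0.54,0,0,0,0,60],[0,0.5,0,0,0,0,60],[0,0,1,0,0,0,60],[0,0,1,0,0,0,60],[0,0,1,0,0,0,60],[0,0,0,0,0,0,60],[0,0,0,0,0,0,60],[0,0,0,0,0,0,60]]]'
python3 go.py 520.7 -461.5 27 -10.5
```

```text
turn [-0.  0.  0.] shift after [0.02 1.1  4.64]
tcp [ 525.33 -434.3   142.96] t 14.65 F [ 0.09 -0.22 -0.73] w 60.19051864444893 gf 0.0 j [-0.86  0.73  1.07  0.    1.34  0.89]
time_s: 15.45
eef_pos: [522.1, -459.7, 70.1]
ee_rot: [0.001, 0.996, -0.091, 0.001]
force: [-0.7, 0.5, 0.0]
grip_width: 0.704
grip_force: 0.0
turn [ 0.01 -0.02  0.01] shift after [-0.04  0.08  1.72]
tcp [ 522.13 -459.72   70.1 ] t 15.45 F [-0.71  0.53  0.01] w 60.11336300271405 gf 0.0 j [-0.89  0.83  1.08  0.    1.22  0.86]out of range
```

```bash
python3 -m crank '[[[-0.02,0.05,0.5,0,0,0,60],[0,0,0.5,0,0,0,60],[0,0,0.4,0,0,0,60],[0,0,0.3,0,0,0,60],[0,0,0,0,0,0,60],[0,0,0,0,0,0,18],[0,0,0,0,0,0,18],[0,0,0,0,0,0,18]]]' 40
python3 -m crank '[[[0,0,0,0,0,0,18],[0,0,0,0,0,0,18],[0,0,0,0,0,0,18],[0,0,-0.3,0,0,0,18],[0,0,-0.8,0,0,0,18],[0,0,-1,0,0,0,18],[0,0,-1,0,0,0,18],[0,0,-1,0,0,0,18]]]'
python3 go.py 493.5 121.3 130 1.2
```

```text
time_s: 16.25
eef_pos: [521.0, -460.8, 26.3]
ee_rot: [0.001, 0.996, -0.091, 0.0]
force: [0.1, -0.5, 0.9]
grip_width: 0.278
grip_force: 39.1
time_s: 17.05
eef_pos: [520.7, -459.8, 128.9]
ee_rot: [-0.001, 0.996, -0.091, -0.0]
force: [0.3, -0.5, -0.8]
grip_width: 0.273
grip_force: 39.2
turn [-0.01  0.01 -1.45] shift after [ -0.6  -23.26  -0.04]
tcp [ 520.65 -459.82  128.89] t 17.05 F [ 0.27 -0.48 -0.75] w 23.27910116369945 gf 39.23346212133765 j [-0.89  0.78  1.03  0.    1.34  0.86]
```

```bash
python3 -m crank '[[[0,0,0,0,0,-0.72,18],[0,0,0,0,0,-0.73,18],[-0.03,-0.5,0,0,0,0,18],[-0.03,-0.98,0,0,0,0,18],[-0.03,-0.98,0,0,0,0,18],[-0.03,-0.98,0,0,0,0,18],[-0.03,-0.98,0,0,0,0,18],[-0.03,-0.98,0,0,0,0,18]]]'
python3 -m crank '[[[-0.03,-0.98,0,0,0,0,18],[-0.03,-0.98,0,0,0,0,18],[-0.03,-0.98,0,0,0,0,18],[-0.03,-0.98,0,0,0,0,18],[-0.03,-0.98,0,0,0,0,18],[-0.03,-0.98,0,0,0,0,18],[-0.03,-0.98,0,0,0,0,18],[-0.03,-0.98,0,0,0,0,18]]]'
python3 -m crank '[[[-0.03,-0.98,0,0,0,0,18],[-0.03,-0.98,0,0,0,0,18],[-0.03,-0.98,0,0,0,0,18],[-0.03,-0.98,0,0,0,0,18],[-0.03,-0.98,0,0,0,0,18],[-0.03,-0.98,0,0,0,0,18],[-0.03,-0.98,0,0,0,0,18],[-0.03,-0.98,0,0,0,0,18]]]'
python3 -m crank '[[[0,-0.98,0,0,0,0,18],[0,-0.94,0,0,0,0,18],[0,-0.1,0,0,0,0,18],[0,0,1,0,0,0,18],[0,0,0.6,0,0,0,18],[0,0,0,0,0,0,18],[0,0,0,0,0,0,18],[0,0,0,0,0,0,18]]]'
python3 go.py 493.5 121.3 43 1.2; python3 -c "
from h import *
t=capture('top');s=capture('side')
cv2.imwrite('pics/v4.png',np.vstack([cv2.resize(t[190:245,160:290],None,fx=5,fy=5,interpolation=0),cv2.resize(s[130:190,235:365],None,fx=5,fy=5,interpolation=0)]))"
```

```text
time_s: 17.85
eef_pos: [513.2, -324.0, 128.0]
ee_rot: [-0.001, 1.0, 0.01, -0.0]
force: [0.1, 0.0, 0.0]
grip_width: 0.276
grip_force: 39.3
time_s: 18.65
eef_pos: [503.0, -128.3, 128.1]
ee_rot: [-0.0, 1.0, 0.01, -0.0]
force: [0.4, -0.4, -0.8]
grip_width: 0.273
grip_force: 39.3
time_s: 19.45
eef_pos: [492.9, 67.4, 128.1]
ee_rot: [-0.0, 1.0, 0.01, -0.0]
force: [0.7, -1.2, -1.7]
grip_width: 0.28
grip_force: 39.3
time_s: 20.25
eef_pos: [492.9, 116.4, 89.0]
ee_rot: [0.0, 1.0, 0.01, 0.001]
force: [-0.3, -0.9, -0.3]
grip_width: 0.279
grip_force: 39.4
turn [ 0.   -0.01 -0.  ] shift after [ 0.03 -0.2   1.84]
tcp [492.89 116.4   89.  ] t 20.25 F [-0.28 -0.9  -0.29] w 23.865211364333057 gf 39.365175208076835 j [ 0.    0.44  1.73 -0.    0.97  1.55]
```

View pics/v4.png

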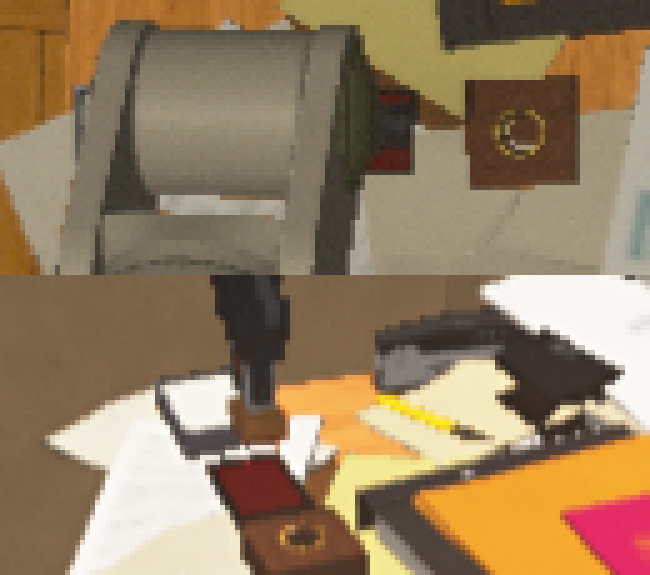

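```bash
python3 -c "
from h import *
print(at('side',285.9,159.5,73),at('side',281,161,73),at('side',291.2,161,73))"
python3 -m crank '[[[0.03,-0.2,0,0,0,0,18],[0,0,0.4,0,0,0,18],[0,0,0.5,0,0,0,18],[0,0,0.4,0,0,0,18],[0,0,0.3,0,0,0,18],[0,0,0.2,0,0,0,18],[0,0,0,0,0,0,18],[0,0,0,0,0,0,18]]]'
```

```text
[492.51748058 110.63315117  73.        ] [473.57938774 105.56585181  73.        ] [507.02824846  93.40572351  73.        ]
time_s: 21.15
eef_pos: [493.2, 121.7, 43.2]
ee_rot: [-0.0, 1.0, 0.01, 0.0]
force: [0.1, 0.2, -0.3]
grip_width: 0.278
grip_force: 39.4
```

```bash
python3 -m crank '[[[0,0,0.07,0,0,0,18],[0,0,0.03,0,0,0,18],[0,0,0,0,0,0,18],[0,0,0,0,0,0,30],[0,0,0,0,0,0,50],[0,0,0,0,0,0,50],[0,0,0,0,0,0,50],[0,0,0,0,0,0,50]]]'
python3 -m crank '[[[0,0,-0.3,0,0,0,50],[0,0,-0.7,0,0,0,50],[0,0,-1,0,0,0,50],[0,0,-1,0,0,0,50],[0,0,-1,0,0,0,50],[0,0.5,0,0,0,0,50],[0,1,0,0,0,0,50],[0,1,0,0,0,0,50]]]'
python3 -m crank '[[[0,1,0,0,0,0,50],[0,1,0,0,0,0,50],[0,1,0,0,0,0,50],[0,1,0,0,0,0,50],[0,0,0,0,0,0,50],[0,0,0,0,0,0,50],[0,0,0,0,0,0,50],[0,0,0,0,0,0,50]]]'
python3 go.py 491 -150 110 1.2; python3 -c "
from h import *
t=capture('top');s=capture('side');cv2.imwrite('pics/t5.png',t);cv2.imwrite('pics/s5.png',s)
cv2.imwrite('pics/v5.png',np.vstack([cv2.resize(t[195:240,170:330],None,fx=4.5,fy=4.5,interpolation=0),cv2.resize(s[140:225,200:360],None,fx=4.5,fy=4.5,interpolation=0)]))"
```

```text
time_s: 21.95
eef_pos: [493.0, 121.7, 40.5]
ee_rot: [-0.0, 1.0, 0.01, -0.0]
force: [0.0, 0.5, 0.1]
grip_width: 0.585
grip_force: 0.0
time_s: 22.75
eef_pos: [494.0, 58.3, 140.4]
ee_rot: [0.0, 1.0, 0.011, -0.0]
force: [0.3, 0.0, -0.2]
grip_width: 0.583
grip_force: 0.0
time_s: 23.55
eef_pos: [496.3, -40.0, 140.5]
ee_rot: [-0.0, 1.0, 0.011, -0.0]
force: [0.2, -0.2, 0.0]
grip_width: 0.585
grip_force: 0.0
turn [-0.    0.    0.01] shift after [-0.3   4.39  1.22]
tcp [496.27 -40.02 140.47] t 23.55 F [ 0.16 -0.21  0.  ] w 49.92667349809184 gf 0.0 j [-0.32  0.35  1.7   0.    1.09  1.23]
```

View pics/v5.png

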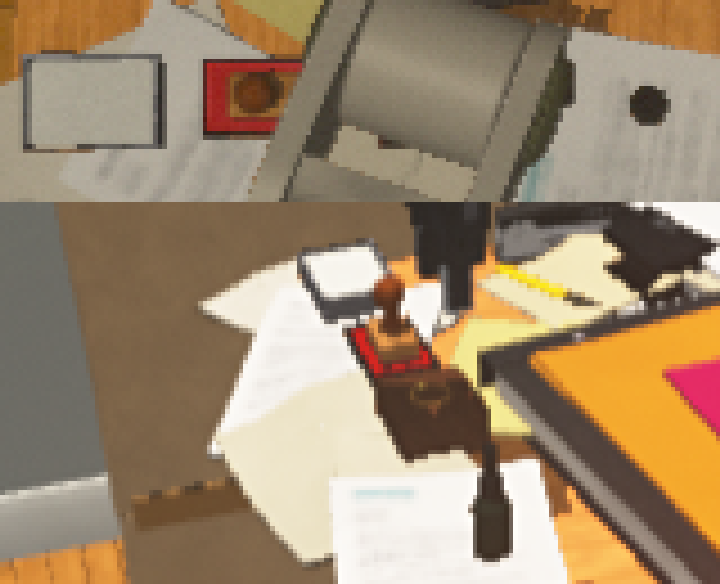

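```bash
python3 -m crank '[[[-0.05,0.9,0,0,0,0,55],[-0.05,0.9,0,0,0,0,55],[-0.05,0.9,0,0,0,0,55],[-0.05,0.9,0,0,0,0,55],[-0.05,0.8,0,0,0,0,55],[0,0.03,0,0,0,0,55],[0,0,0,0,0,0,55],[0,0,0,0,0,0,55]]]'
python3 go.py 491.3 -151 23 1.2; python3 -c "
from h import *
print(at('side',308.8,211.9,26),at('top',313.7,217.8,60))"
```

```text
time_s: 24.45
eef_pos: [492.5, -150.7, 140.5]
ee_rot: [-0.0, 1.0, 0.011, -0.0]
force: [0.4, 0.5, -0.4]
grip_width: 0.641
grip_force: 0.0
turn [-0.    0.    0.01] shift after [-0.05  0.01  4.7 ]
tcp [ 492.47 -150.67  140.52] t 24.45 F [ 0.35  0.46 -0.41] w 54.76148413110305 gf 0.0 j [-0.52  0.38  1.65  0.    1.11  1.02]
[ 491.4686546  -152.98656173   26.        ] [ 492.76479606 -152.14434222   60.        ]
```

```bash
python3 -m crank '[[[-0.04,0.02,0.9,0,0,0,55],[0,0,1,0,0,0,55],[0,0,1,0,0,0,55],[0,0,0.8,0,0,0,55],[0,0,0.5,0,0,0,55],[0,0,0.3,0,0,0,55],[0,0,0.2,0,0,0,55],[0,0,0,0,0,0,55]]]' 25
python3 -m crank '[[[0,0,0,0,0,0,20],[0,0,0,0,0,0,20],[0,0,0,0,0,0,20],[0,0,0,0,0,0,20],[0,0,0,0,0,0,20],[0,0,0,0,0,0,20],[0,0,0,0,0,0,20],[0,0,0,0,0,0,20]]]'
python3 go.py 542.5 121.3 120 1.6
```

```text
time_s: 25.25
eef_pos: [491.5, -152.0, 23.1]
ee_rot: [0.0, 1.0, 0.01, 0.0]
force: [-1.0, 1.1, 0.4]
grip_width: 0.642
grip_force: 0.0
time_s: 26.05
eef_pos: [491.8, -152.4, 23.8]
ee_rot: [0.0, 1.0, 0.01, 0.001]
force: [-1.5, 0.9, 6.3]
grip_width: 0.418
grip_force: 25.0
turn [ 0.01 -0.01 -0.05] shift after [  2.33 -10.89  -3.85]
tcp [ 491.84 -152.37   23.83] t 26.05 F [-1.53  0.87  6.28] w 35.70796773629759 gf 24.95146706700325 j [-0.53  0.56  1.75  0.    0.84  1.02]
```

```bash
python3 -c "
from h import *
t=capture('top');s=capture('side')
cv2.imwrite('pics/v6.png',cv2.resize(s[150:240,250:360],None,fx=6,fy=6,interpolation=0)); print(sense()['grip_width'],sense()['force'],sense()['wrist_torque'])"
```

```text
0.42274241979255384 [-0.68289092  1.21979054  6.78121088] [0.11848474 0.15393582 0.01036251]
```

View pics/v6.png

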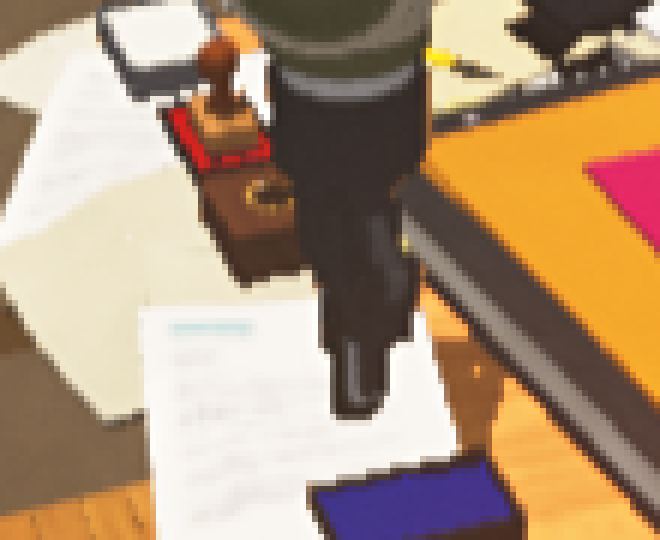

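```bash
python3 -m crank '[[[0,0,-0.2,0,0,0,20],[0,0,-0.3,0,0,0,20],[0,0,-0.3,0,0,0,20],[0,0,0,0,0,0,20],[0,0,0,0,0,0,20],[0,0,0,0,0,0,20],[0,0,0,0,0,0,20],[0,0,0,0,0,0,20]]]' 
python3 -c "
from h import *
s=capture('side')
cv2.imwrite('pics/v7.png',cv2.resize(s[170:235,280:340],None,fx=8,fy=8,interpolation=0))"
```

```text
time_s: 26.95
eef_pos: [491.3, -152.1, 42.8]
ee_rot: [-0.0, 1.0, 0.01, -0.0]
force: [0.5, 0.2, 0.2]
grip_width: 0.417
grip_force: 25.0
```

View pics/v7.png

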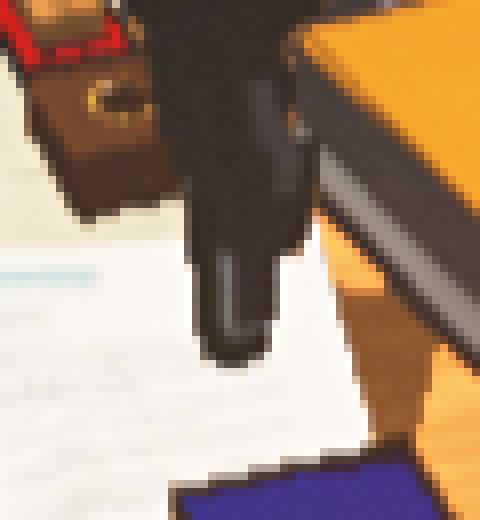

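```bash
python3 -c "
from h import *
for X in ([491,-164,20],[491,-164,0],[491,-152,0],[491,-172,43],[491,-183,43],[491,-172,48],[480,-172,46],[502,-172,46]): print(X,project('side',X))"
```

```text
[491, -164, 20] [309.81956261 215.6001217 ]
[491, -164, 0] [309.95984432 220.95752783]
[491, -152, 0] [308.74795068 218.70275827]
[491, -172, 43] [310.490407  210.7952407]
[491, -183, 43] [311.6557461 212.8714463]
[491, -172, 48] [310.45598036 209.40332075]
[480, -172, 46] [306.88584469 210.69655017]
[502, -172, 46] [314.03432243 209.22925481]
```

```bash
python3 -m crank '[[[0,0,-0.4,0,0,0,20],[0,0,-0.7,0,0,0,20],[0,0,-0.8,0,0,0,20],[0,0,-0.8,0,0,0,20],[0,0,-0.5,0,0,0,20],[0,-0.3,0,0,0,0,20],[0.2,-0.6,0,0,0,0,20],[0.2,-0.8,0,0,0,0,20]]]'
python3 -m crank '[[[0.25,-0.9,0,0,0,0,20],[0.25,-0.9,0,0,0,0,20],[0.25,-0.9,0,0,0,0,20],[0.25,-0.9,0,0,0,0,20],[0.25,-0.9,0,0,0,0,20],[0.25,-0.9,0,0,0,0,20],[0.2,-0.9,0,0,0,0,20],[0.2,-0.9,0,0,0,0,20]]]'
python3 -m crank '[[[0,-0.9,0,0,0,0,20],[0,-0.7,0,0,0,0,20],[0,-0.4,0,0,0,0,20],[0,0,0,0,0,0,20],[0,0,0,0,0,0,20],[0,0,0,0,0,0,20],[0,0,0,0,0,0,20],[0,0,0,0,0,0,20]]]'
python3 go.py 542.5 121.3 24 1.6; python3 -c "
from h import *
s=capture('side')
cv2.imwrite('pics/v8.png',cv2.resize(s[100:200,250:340],None,fx=6,fy=6,interpolation=0))"
```

```text
time_s: 27.8
eef_pos: [500.2, -108.8, 122.3]
ee_rot: [-0.0, 1.0, 0.01, -0.001]
force: [-0.0, -0.6, 0.0]
grip_width: 0.419
grip_force: 25.1
time_s: 28.6
eef_pos: [543.7, 73.0, 122.0]
ee_rot: [-0.0, 1.0, 0.01, -0.001]
force: [0.6, 0.1, -0.7]
grip_width: 0.42
grip_force: 25.1
time_s: 29.4
eef_pos: [543.3, 121.0, 123.0]
ee_rot: [0.0, 1.0, 0.01, -0.0]
force: [-0.8, 0.2, -1.3]
grip_width: 0.421
grip_force: 25.1
turn [ 0.    0.   -0.06] shift after [-0.03 -0.01  3.96]
tcp [543.33 121.03 123.05] t 29.4 F [-0.79  0.2  -1.31] w 35.95294010149078 gf 25.126744508743286 j [ 0.01  0.49  1.54 -0.    1.11  1.56]
```

View pics/v8.png

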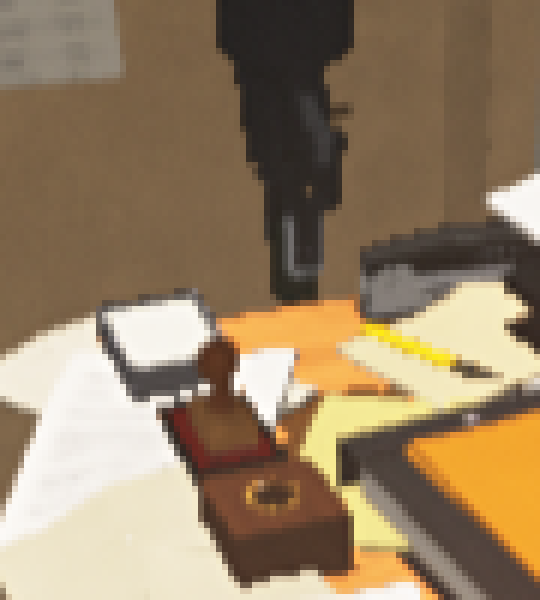

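```bash
python3 -m crank '[[[-0.03,0,0.5,0,0,0,20],[0,0,0.8,0,0,0,20],[0,0,0.8,0,0,0,20],[0,0,0.7,0,0,0,20],[0,0,0.5,0,0,0,20],[0,0,0.4,0,0,0,20],[0,0,0.2,0,0,0,20],[0,0,0,0,0,0,20]]]'
python3 -m crank '[[[0,0,0.04,0,0,0,20],[0,0,0.03,0,0,0,20],[0,0,0,0,0,0,20],[0,0,0,0,0,0,20],[0,0,0,0,0,0,20],[0,0,0,0,0,0,20],[0,0,0,0,0,0,20],[0,0,0,0,0,0,20]]]'
```

```text
time_s: 30.25
eef_pos: [542.4, 121.5, 25.1]
ee_rot: [-0.0, 1.0, 0.01, -0.0]
force: [-0.4, 0.6, -0.3]
grip_width: 0.422
grip_force: 25.1
time_s: 31.05
eef_pos: [542.6, 121.5, 23.9]
ee_rot: [-0.0, 1.0, 0.01, 0.0]
force: [-0.5, -0.3, 0.9]
grip_width: 0.419
grip_force: 25.2
```

```bash
python3 -m crank '[[[0,0,0,0,0,0,38],[0,0,0,0,0,0,44],[0,0,0,0,0,0,55],[0,0,0,0,0,0,60],[0,0,0,0,0,0,60],[0,0,0,0,0,0,60],[0,0,-0.3,0,0,0,60],[0,0,-0.6,0,0,0,60]]]'
python3 -m crank '[[[0,0,-0.9,0,0,0,60],[0,0,-1,0,0,0,60],[0,0,-1,0,0,0,60],[0,0,-1,0,0,0,60],[0,0,-1,0,0,0,60],[0,0,-1,0,0,0,60],[0,0,-1,0,0,0,60],[0,0.4,-0.5,0,0,0,60]]]'
python3 -m crank '[[[0,0.8,0,0,0,0,60],[0,1,0,0,0,0,60],[0,1,0,0,0,0,60],[0,1,0,0,0,0,60],[0,1,0,0,0,0,60],[0,1,0,0,0,0,60],[0,1,0,0,0,0,60],[0,1,0,0,0,0,60]]]'
python3 -m crank '[[[0,1,0,0,0,0,60],[0,1,0,0,0,0,60],[0,1,0,0,0,0,60],[0,1,0,0,0,0,60],[0,0,0,0,0,0,60],[0,0,0,0,0,0,60],[0,0,0,0,0,0,60],[0,0,0,0,0,0,60]]]'
python3 go.py 586.3 -365 185 1.2; python3 -c "
from h import *
t=capture('top');s=capture('side');cv2.imwrite('pics/t9.png',t);cv2.imwrite('pics/s9.png',s)
cv2.imwrite('pics/v9.png',np.vstack([cv2.resize(t[190:240,170:300],None,fx=5,fy=5,interpolation=0),cv2.resize(s[130:195,230:360],None,fx=5,fy=5,interpolation=0)]))"
```

```text
time_s: 31.85
eef_pos: [542.0, 121.4, 46.2]
ee_rot: [0.0, 1.0, 0.01, -0.001]
force: [0.5, -0.6, -0.0]
grip_width: 0.706
grip_force: 0.0
time_s: 32.65
eef_pos: [543.1, 111.9, 233.9]
ee_rot: [-0.0, 1.0, 0.011, 0.002]
force: [-0.0, 0.6, 0.1]
grip_width: 0.703
grip_force: 0.0
time_s: 33.45
eef_pos: [546.3, -85.1, 231.0]
ee_rot: [-0.0, 1.0, 0.01, -0.0]
force: [0.4, 0.1, 0.1]
grip_width: 0.701
grip_force: 0.0
time_s: 34.25
eef_pos: [548.8, -182.7, 231.4]
ee_rot: [-0.0, 1.0, 0.011, 0.0]
force: [-0.6, -0.5, 0.2]
grip_width: 0.703
grip_force: 0.0
turn [-0.   -0.    0.01] shift after [1.34 7.32 1.86]
tcp [ 548.85 -182.67  231.39] t 34.25 F [-0.59 -0.53  0.23] w 60.056099654252264 gf 0.0 j [-0.52  0.43  1.33  0.    1.38  1.03]
```

View pics/v9.png

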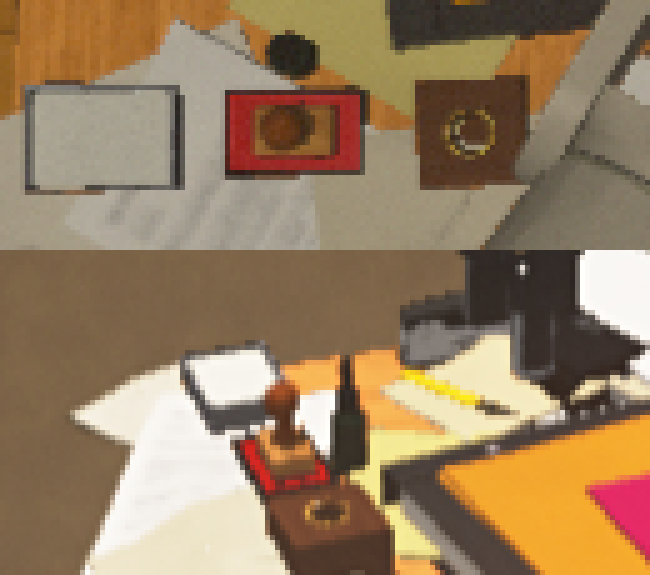

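The bottle is upright behind the pad's middle and the stamp sits squarely on the felt. The marker is next.

```bash
python3 -m crank '[[[0.18,0.92,0,0,0,0,50],[0.18,0.92,0,0,0,0,50],[0.18,0.92,0,0,0,0,50],[0.18,0.92,0,0,0,0,50],[0.18,0.92,0,0,0,0,50],[0.16,0.92,0,0,0,0,50],[0.14,0.9,0,0,0,0,50],[0.14,0.9,0,0,0,0,50]]]'
python3 -m crank '[[[0,0,0,0,0,0,50],[0,0,0,0,0,0,50],[0,0,0,0,0,0,50],[0,0,0,0,0,0,50],[0,0,0,0,0,0,50],[0,0,0,0,0,0,50],[0,0,0,0,0,0,50],[0,0,0,0,0,0,50]]]'
python3 go.py 586.2 -364.8 95 1.2
python3 - <<'E'
from h import *
s=capture('side'); t=capture('top')
b,g,r=[s[205:245,360:385,i].astype(int) for i in range(3)]
v,u=np.nonzero((r>90)&(g<60)&(b<70)); v=v+205;u=u+360
p=np.polyfit(v,u,1); print('line',p,v.min(),v.max())
for z in(150,115,70):
    pr=project('side',[586.3,-365,z]); print(z,'pred',pr,'seen u',np.polyval(p,pr[1]))
E
```

```text
time_s: 35.15
eef_pos: [586.4, -366.2, 231.3]
ee_rot: [-0.0, 1.0, 0.011, -0.0]
force: [0.0, 0.5, -0.2]
grip_width: 0.587
grip_force: 0.0
time_s: 35.95
eef_pos: [586.1, -365.7, 231.3]
ee_rot: [0.0, 1.0, 0.01, 0.0]
force: [-0.5, -0.2, -0.2]
grip_width: 0.588
grip_force: 0.0
turn [ 0. -0. -0.] shift after [ 0.   -0.04  5.45]
tcp [ 586.12 -365.69  231.32] t 35.95 F [-0.48 -0.16 -0.16] w 50.208488408592814 gf 0.0 j [-0.73  0.71  0.89  0.    1.55  0.82]
line [-1.08862362e-01  3.94869982e+02] 208 241
150 pred [371.56845272 210.85262085] seen u 371.9160676525042
115 pred [370.57895785 222.36896321] seen u 370.6623714159212
70 pred [369.36441444 236.48676961] seen u 369.1254736587259
```

```bash
python3 -m crank '[[[0,-0.03,0.8,0,0,0,50],[0,0,1,0,0,0,50],[0,0,1,0,0,0,50],[0,0,1,0,0,0,50],[0,0,0.8,0,0,0,50],[0,0,0.5,0,0,0,50],[0,0,0.35,0,0,0,50],[0,0,0,0,0,0,40]]]' 25
python3 -m crank '[[[0,0,0,0,0,0,30],[0,0,0,0,0,0,24],[0,0,0,0,0,0,20],[0,0,0,0,0,0,17],[0,0,0,0,0,0,14],[0,0,0,0,0,0,10],[0,0,0,0,0,0,6],[0,0,0,0,0,0,6]]]'
python3 go.py 586.2 -364.8 95 1.2
```

```text
time_s: 36.85
eef_pos: [585.9, -364.8, 94.3]
ee_rot: [-0.0, 1.0, 0.01, -0.0]
force: [-0.5, -0.1, 0.4]
grip_width: 0.47
grip_force: 0.0
time_s: 37.65
eef_pos: [586.2, -365.1, 95.3]
ee_rot: [0.0, 1.0, 0.01, 0.0]
force: [-0.3, 0.7, 1.8]
grip_width: 0.148
grip_force: 24.8
turn [ 0. -0. -0.] shift after [ 0.   -0.01  0.01]
tcp [ 586.2  -365.06   95.3 ] t 37.65 F [-0.34  0.74  1.75] w 12.602571112352125 gf 24.82406347990036 j [-0.73  0.8   1.08  0.    1.26  0.82]
```

```bash
python3 -m crank '[[[0,0,-0.15,0,0,0,6],[0,0,-0.3,0,0,0,6],[0,0,-0.4,0,0,0,6],[0,0,-0.4,0,0,0,6],[0,0,-0.4,0,0,0,6],[0,0,-0.4,0,0,0,6],[0,0,-0.4,0,0,0,6],[0,0,-0.4,0,0,0,6]]]'
python3 -m crank '[[[0,0,-0.5,0,0,0,6],[0,0,-0.5,0,0,0,6],[0,0,-0.5,0,0,0,6],[0,0,-0.5,0,0,0,6],[0,0,-0.4,0,0,0,6],[0,0,-0.2,0,0,0,6],[0,0,0,0,0,0,6],[0,0,0,0,0,0,6]]]'
python3 go.py 494.8 6.5 225 1.2;  python3 -c "
from h import *
t=capture('top');s=capture('side')
cv2.imwrite('pics/va.png',cv2.resize(s[140:280,315:415],None,fx=4,fy=4,interpolation=0))"
```

```text
time_s: 38.45
eef_pos: [586.1, -365.0, 167.2]
ee_rot: [0.0, 1.0, 0.01, 0.0]
force: [-0.2, 0.3, 0.3]
grip_width: 0.145
grip_force: 24.6
time_s: 39.25
eef_pos: [586.0, -364.9, 230.7]
ee_rot: [-0.0, 1.0, 0.01, -0.0]
force: [0.4, -0.0, 0.2]
grip_width: 0.148
grip_force: 24.6
turn [-0.  0. -0.] shift after [ -3.34 -14.93   0.23]
tcp [ 586.01 -364.9   230.74] t 39.25 F [ 0.36 -0.05  0.2 ] w 12.629990439605535 gf 24.61743950843811 j [-0.73  0.7   0.89  0.    1.55  0.82]
```

View pics/va.png

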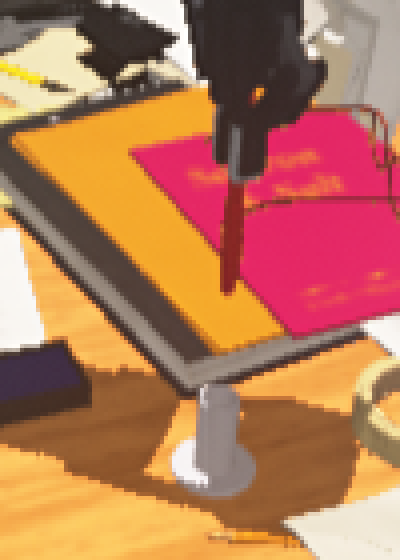

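The marker is clear of the stand, with its foot at about (372,213), and the stand is still upright in its place.

```bash
python3 -c "
from h import *
print(project('side',[586,-365,143]))"
python3 -m crank '[[[-0.1,-0.5,0,0,0,0,6],[-0.22,-0.97,0,0,0,0,6],[-0.22,-0.97,0,0,0,0,6],[-0.22,-0.97,0,0,0,0,6],[-0.22,-0.97,0,0,0,0,6],[-0.22,-0.97,0,0,0,0,6],[-0.22,-0.97,0,0,0,0,6],[-0.22,-0.97,0,0,0,0,6]]]'
python3 -m crank '[[[-0.22,-0.97,0,0,0,0,6],[-0.22,-0.97,0,0,0,0,6],[-0.22,-0.97,0,0,0,0,6],[-0.22,-0.97,0,0,0,0,6],[-0.22,-0.97,0,0,0,0,6],[-0.22,-0.97,0,0,0,0,6],[-0.22,-0.97,0,0,0,0,6],[-0.14,-0.85,0,0,0,0,6]]]'
python3 -m crank '[[[0,0,1,0,0,0,6],[0,0,1,0,0,0,6],[0,0,0.8,0,0,0,6],[0,0,0.4,0,0,0,6],[0,0,0,0,0,0,6],[0,0,0,0,0,0,6],[0,0,0,0,0,0,6],[0,0,0,0,0,0,6]]]'
python3 go.py 494.8 6.5 93.5 1.2;  python3 -c "
from h import *
s=capture('side');t=capture('top')
cv2.imwrite('pics/vb.png',np.hstack([cv2.resize(s[130:205,260:330],None,fx=6,fy=6,interpolation=0),cv2.resize(t[175:250,230:290],None,fx=6,fy=6,interpolation=0)]))
print(project('side',[494.8,6.5,58]),project('side',[494.8,6.5,38]),[project('side',np.r_[sense()['eef_pos'][:2],sense()['eef_pos'][2]-87])])"
```

```text
[371.2554449 213.2194125]
time_s: 40.15
eef_pos: [540.9, -182.6, 230.9]
ee_rot: [-0.0, 1.0, 0.01, -0.0]
force: [0.2, -0.6, -0.2]
grip_width: 0.147
grip_force: 24.6
time_s: 40.95
eef_pos: [494.8, 7.6, 231.1]
ee_rot: [-0.0, 1.0, 0.01, -0.0]
force: [0.3, -0.0, 0.0]
grip_width: 0.151
grip_force: 24.6
time_s: 41.75
eef_pos: [495.8, 6.4, 152.1]
ee_rot: [0.0, 1.0, 0.01, 0.001]
force: [0.2, -0.3, -0.4]
grip_width: 0.148
grip_force: 24.6
turn [ 0.   -0.01 -0.  ] shift after [-0.04 -0.01  2.34]
tcp [495.77   6.37 152.07] t 41.75 F [ 0.18 -0.25 -0.39] w 12.657592666460786 gf 24.617380499839783 j [-0.22  0.33  1.7  -0.    1.12  1.33]
[294.84293028 177.20362119] [295.10178582 182.38763554] [array([294.9976895 , 175.39463395])]
```

View pics/vb.png

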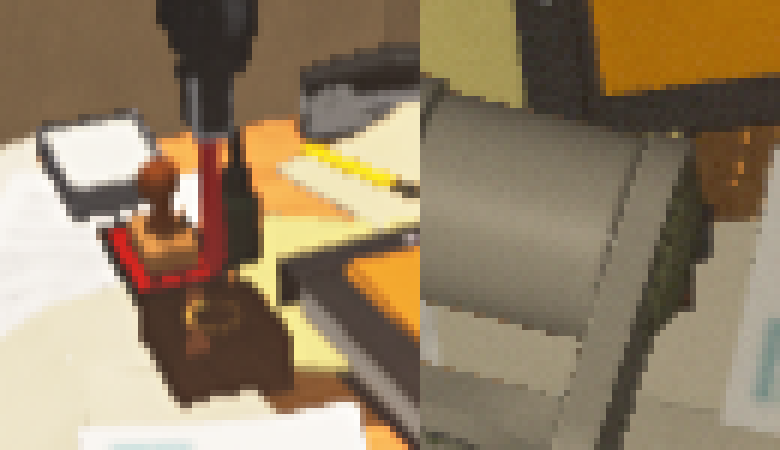

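```bash
python3 -m crank '[[[-0.02,-0.03,0.3,0,0,0,6],[0,0,0.4,0,0,0,6],[0,0,0.4,0,0,0,6],[0,0,0.4,0,0,0,6],[0,0,0,0,0,0,6],[0,0,0,0,0,0,6],[0,0,0,0,0,0,6],[0,0,0,0,0,0,6]]]'
python3 go.py 495 7 93.5 1.2
```

```text
time_s: 42.65
eef_pos: [495.1, 7.2, 114.2]
ee_rot: [0.0, 1.0, 0.01, 0.0]
force: [0.1, 0.4, -0.6]
grip_width: 0.147
grip_force: 24.6
turn [ 0.   -0.01 -0.  ] shift after [-0.    0.01  0.83]
tcp [495.1    7.17 114.17] t 42.65 F [ 0.14  0.43 -0.56] w 12.530268976623626 gf 24.61784452199936 j [-0.22  0.38  1.74  0.    1.02  1.33]
```

No contact force, and the foot is now below the block's top, so it is in the hole.

```bash
python3 -m crank '[[[0,0,0.2,0,0,0,6],[0,0,0.2,0,0,0,6],[0,0,0.2,0,0,0,6],[0,0,0.15,0,0,0,6],[0,0,0.05,0,0,0,6],[0,0,0,0,0,0,6],[0,0,0,0,0,0,6],[0,0,0,0,0,0,6]]]'
python3 go.py 495 7 93 1.2
```

```text
time_s: 43.45
eef_pos: [495.0, 7.2, 93.9]
ee_rot: [0.0, 1.0, 0.01, 0.0]
force: [0.6, 0.6, 0.5]
grip_width: 0.152
grip_force: 24.6
turn [ 0. -0. -0.] shift after [0.   0.01 0.04]
tcp [494.96   7.21  93.92] t 43.45 F [0.59 0.65 0.52] w 12.951952927568293 gf 24.61020827293396 j [-0.22  0.41  1.76 -0.    0.98  1.33]
```

```bash
python3 -m crank '[[[0,0,0.03,0,0,0,6],[0,0,0.02,0,0,0,6],[0,0,0,0,0,0,6],[0,0,0,0,0,0,12],[0,0,0,0,0,0,15],[0,0,0,0,0,0,20],[0,0,0,0,0,0,30],[0,0,0,0,0,0,45]]]'
python3 -m crank '[[[0,0,0,0,0,0,50],[0,0,0,0,0,0,50],[0,0,-0.3,0,0,0,50],[0,0,-0.7,0,0,0,50],[0,0,-1,0,0,0,50],[0,0,-1,0,0,0,50],[0,0,-1,0,0,0,50],[0,0,-1,0,0,0,50]]]'
python3 -m crank '[[[0,1,0,0,0,0,50],[0,1,0,0,0,0,50],[-0.5,1,0,0,0,0,50],[-0.5,1,0,0,0,0,50],[-0.5,1,0,0,0,0,50],[-0.5,1,0,0,0,0,50],[-0.5,1,0,0,0,0,50],[0,1,0,0,0,0,50]]]'
python3 -m crank '[[[0,0,0,0,0,0,50],[0,0,0,0,0,0,50],[0,0,0,0,0,0,50],[0,0,0,0,0,0,50],[0,0,0,0,0,0,50],[0,0,0,0,0,0,50],[0,0,0,0,0,0,50],[0,0,0,0,0,0,50]]]'
python3 -c "
from h import *
s=capture('side');t=capture('top')
cv2.imwrite('pics/vc.png',np.vstack([cv2.resize(t[170:240,165:395],None,fx=3,fy=3,interpolation=2),cv2.resize(s[125:275,240:430],(690,545),interpolation=2)])[:600*2])
cv2.imwrite('pics/vc.png',cv2.resize(cv2.imread('pics/vc.png'),None,fx=.79,fy=.79,interpolation=3))"
```

```text
time_s: 44.25
eef_pos: [494.8, 7.2, 92.4]
ee_rot: [-0.0, 1.0, 0.01, -0.0]
force: [0.2, 0.1, -0.3]
grip_width: 0.506
grip_force: 0.0
time_s: 45.05
eef_pos: [494.8, 7.3, 219.2]
ee_rot: [0.0, 1.0, 0.01, 0.0]
force: [-0.1, -0.7, -0.4]
grip_width: 0.584
grip_force: 0.0
time_s: 45.85
eef_pos: [435.5, -195.0, 218.3]
ee_rot: [0.0, 1.0, 0.01, 0.0]
force: [0.4, -0.1, -0.2]
grip_width: 0.589
grip_force: 0.0
time_s: 46.65
eef_pos: [436.5, -194.0, 217.5]
ee_rot: [-0.0, 1.0, 0.01, -0.0]
force: [-0.1, 0.3, 0.0]
grip_width: 0.586
grip_force: 0.0
```

View pics/vc.png

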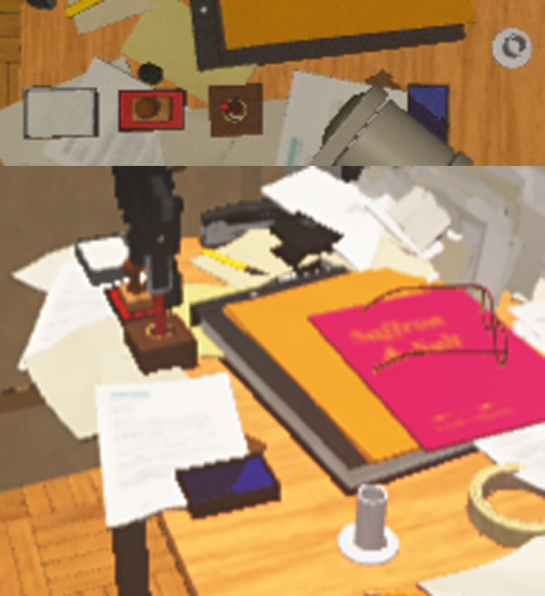

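The marker stands upright in the block, the stand is upright where it was, and pad, stamp and bottle are in place with the blue pad untouched.

```bash
python3 -c "
from rig import *
print(finish_job())"
```

```text
the job is handed in; nothing more can be done
None
```

The job is handed in after about 47 s of robot time: everything asked was done in order, and the last pictures show it all in place, with the red pad an estimated 3–4 mm off the exact midpoint, which I left; no verdict came back.

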